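# Lift a roll off the cooling rack with the tongs to check its base

## Task

Pick up the kitchen tongs from the bench, close them around the round seeded roll on the cooling rack, and lift it in the tongs, right way up, at least 10 cm above the rack so that its base can be looked at; finish while still holding it up there, still, in the tongs. Food hygiene: the gripper and arm must not touch any bread. Leave the two long rolls, the loaf tin and the shaker where they are, and do not let the round roll fall off the rack.

Things in the scene. Friction and masses are not known exactly. Their poses are not given: they have to be found in the camera images.
- tongs: Steel spring tongs with red grips, lying on their edges on the bench, arms side by side: 267 mm long, 24 mm high, 100 g, centre of mass 10 mm behind the origin. Origin: on the centre line between the arms at the middle of the grips, at the underside. +x to the tips, +y to the left arm, +z up. The arms hinge at x = -105 mm, 38 mm apart, and spread to the tips. Let go, they spring open.
- tongs_grip (a point): Where to grip the tongs: midway between the two red grips, 12 mm above the tongs' origin. The grips run 40 mm either way along x, flat outside, 24 mm high; here they are 56 mm over their outsides when open. Squeezing here takes 5 N (open) to 7 N (closed on the roll). Carry the tongs open, squeezed to about 50 mm; then squeeze on with 20 to 30 N to hold the roll.
- tongs_tips (a point): Point midway between the two hollow scallop heads at the ends of the arms: 112 mm ahead of the origin along x, 12 mm above it. The heads are 39 mm long and 24 mm high; the gap between their rims is 78 mm with the tongs open and 67 mm when the grips are squeezed to 50 mm; they measure 95 mm over their outsides when open.
- tongs_left (a joint): Closing angle of the tongs' left arm, rad: 0 open, 0.165 fully squeezed; the right arm mirrors it. 0.01 rad closes the gap between the heads by 4.3 mm and the width over the grips by 2.1 mm. With the round roll held it reads about 0.07.
- bun: The round bread roll with pale seeds on its crown, 59 mm in diameter (widest 14 mm above its base), 44 mm high, about 60 g, golden brown. Origin: centre of its base; +z up. It stands on the rack in a row with the two long rolls, 120 mm between centres, in any of the three places.
- finger_roll_a: A long bread roll with slashes on top, 108 x 46 x 36 mm, lying along the rack's x. Origin: centre of its base. Leave alone.
- finger_roll_b: The other long roll, the same size. Origin: centre of its base. Leave alone.
- rack: Wire cooling rack, fixed, 250 mm (its x) by 380 mm (its y), the tops of its wires 25 mm above the bench. Origin: centre, at bench level. The row of bread runs along its y.
- loaf_tin: Dark loaf tin with a baked loaf in it, 225 x 110 mm, 90 mm high. Origin: centre of its base. Leave alone.
- shaker: Clear sugar shaker with a steel cap, 62 mm in diameter, 110 mm high. Origin: centre of its base. Leave alone.
There are look-alikes about, which are no part of the job. What is shaped like the bun but green or purple is not meant.

How it is judged (in metres and radians):
On the way:
1. the tongs are held in the gripper, clear of the bench (height (world z) of tongs above 0.03 m and contact force between the fingers and tongs above 0.5 N), for 0.2 s.
At the end, for the whole second after the job is handed in: The round roll is clasped between the tongs' heads, the tongs squeezed in the gripper: its base at least 100 mm above the rack, within 0.4 rad of upright, slower than 3 cm/s, carried by the tongs alone; long rolls, loaf tin and shaker within 15 mm of their places (height (world z) of bun above 0.125 m and angle between bun's own z axis and vertical below 0.4 rad and contact force between bun and tongs above 0.5 N and distance between bun and tongs_tips below 0.04 m and value of joint tongs_left above 0.015 rad and contact force between the fingers and tongs above 1 N and contact force between bun and rack below 0.02 N and contact force between bun and the arm below 0.02 N and contact force between bun and the fingers below 0.02 N and linear speed of bun below 0.03 m/s and distance of each of finger_roll_a, finger_roll_b, loaf_tin, shaker from where it was at the start of the episode below 0.015 m); the arm keeps its last pose, push and grip.
It fails at once if the gripper or arm touches bread (contact force between any of the fingers, the arm and bun above 0.1 N or contact force between any of the fingers, the arm and finger_roll_a above 0.1 N or contact force between any of the fingers, the arm and finger_roll_b above 0.1 N).
It fails at once if a long roll, the loaf tin or the shaker is moved by more than 15 mm (distance of any of finger_roll_a, finger_roll_b, loaf_tin, shaker from where it was at the start of the episode above 0.015 m).
It fails at once if the round roll falls off the rack (height (world z) of bun below 0.015 m).
It also fails if it takes over 51 s, if anything falls off the work surface, if the arm or the gripper's body presses on something with over 40 N, if the wrist force passes 120 N, or if a joint passes its speed limit or range.

## Robot

A 6-joint arm with a two-finger parallel gripper is mounted at the origin on the work surface. World frame = base frame: x ahead of the robot, y to its left, z up, the work surface at z = 0. Lengths are in m, angles in degrees, forces in N, time in s.
With the tool pointing down it reaches from about 0.3 to 0.75 m from the base axis. Payload 8.5 kg.
Tool frame: the origin (TCP) lies on the centre line of the jaws, within the pads' length; the fingertips stand 14 mm ahead of it and the grasp point (between the pads) lies 5 mm behind it (arm.nose_length is the distance from the TCP to the fingertips, in m); x points along the fingers, y is the direction in which the jaws open and shut, and the axes are right-handed (so a half turn about x gives the same grasp; the last joint's range is limited). The gripper opens to 85 mm and grips with 20 to 120 N. Pads are 22 mm wide; open, the fingers measure 114 mm over their backs; the gripper's body (76 mm by 85 mm) begins 54 mm behind the grasp point. The pads swing forward as they close: fully open they stand 13 mm farther back than shut.
Start: joints at [-86.419, 21.807, 74.336, -0, 83.858, -12.336], TCP at [0.151, -0.529, 0.22] pointing down, gripper open.
Joint ranges: [-178.18, 178.18], [-50.72, 133.34], [12.68, 142.11], [-81.47, 261.47], [9.98, 163.14], [-165.26, 165.26]. Speed limits (degrees/s): [136.94, 136.94, 180, 180, 180, 180].

## Interface

Orientations are given as a 3x3 rotation matrix whose columns are the frame's x, y, z axes.
In Python, from bench import monitor, cams, order, arm gives the robot as it stands. The module is installed in compiled form; this text tells all that it offers.
- The arm moves only by the tool send_rows, never from a script. Its argument "series" is a list of rows, each an object of numbers: "x", "y", "z": the shift along the tool's x, y, z scaled (see below); "spin": the turn about the tool's x scaled (see below). A call has 1 to 5 rows; each row shifts and turns the commanded pose from where the row before left it, along the tool's axes as they then stand; what a row does not reach is not made up. The controller multiplies each number of a shift by 5 cm and each number of a turn by 0.1 rad. A row lasts 1/10 s, in which the tool goes at most 50 mm and 8.59 degrees, less where a joint would pass 70% of its speed; a pose out of reach is approached as far as the arm can. A call with a number of a shift or a turn outside -1 to 1 is refused whole. A call with a gripper value outside its range is refused whole. "jaw" is the opening, from 0 (shut) to 1 (fully open), set as the call begins (left out, the last holds). The fingers move at their own pace and stop on an object; "force" is the grip in N (left out, the last holds). Time passes only in rows, so rows that do not move let the fingers close. It gives the time, the measured TCP pose, the force and the opening at its end, in the units of the state.
- monitor.observe(): the state, without advancing time (a new reading comes with each control period).
- cams.grab_frame(name): name is "scene" or "top" or "wrist"; returns the picture (480x640x3 uint8, red, green, blue); there is no depth.
- cams.camera_model(name): a dict with "fov_y" (degrees; the focal length in pixels is half the picture's height over the tangent of half this angle, whatever the lens; pixels are square), "cx", "cy" (the principal point, pixels), "view" (4x4, takes a point from world to camera coordinates). Camera axes: x right, y up, looking along -z (the intrinsics and any distortion apply to the point x, -y, -z); pixel columns grow to the right and rows downward; lengths in m; the calibration is good to about 2 mm. The wrist camera is an equidistant fisheye: a pixel r from the principal point sees the ray r / f radians off the axis. A picture is of the moment at which its call begins: read the wrist's pose just before it. camera_model takes no time and is no camera call; for the wrist camera it gives the pose at the moment of the call.
- order.hand_in(): hands the job in, once; it reports no verdict.
The state is a dict: "t": time; "joint_pos": joint angles; "qd": joint speeds; "joint_efforts": joint torques, N m; "tool_pos": TCP position; "orientation": TCP orientation; "contact_force": force on the tool from outside, world axes, zero at the start; "moment": the same for the moment, N m; "finger_gap": opening from 0.0 (shut) to 1.0 (fully open).
Only numpy, scipy, OpenCV 4.12 (cv2) and the standard library are available. Lean on these libraries where they do the work, as an engineer would, in place of code of your own. Each camera call takes 0.05 s, during which the arm holds its last target. There are 200 camera calls.

## Working session

There is one attempt and no reset: what is moved stays moved. The work goes in short steps, Python scripts to look and compute and a tool call to move; the robot and the scene stay as the last step left them, time stands still between calls to the robot, and variables do not carry over. Pictures are saved under pics/ and viewed, about 8 in all and at most 12, crops included, and the job is handed in when it is done.

Besides the shell and the picture viewer there is one more tool, called by a JSON object that holds its "api" and its "payload", one argument or row to a line. send_rows: Moves the arm, as the interface text tells. Shifts and turns lie within -1 to 1; 1 stands for 5 cm of shift or 0.1 rad of turn. Its arguments: {"type":"object","properties":{"series":{"type":"array"},"jaw":{"type":"number"},"force":{"type":"number"}},"required":["series"]}

```bash
mkdir -p pics
cat > h.py <<'E'
import numpy as np, cv2
from bench import monitor, cams, order, arm
def ray(m,uv,fish=False):
    f=240/np.tan(np.radians(m['fov_y'])/2); V=np.array(m['view'])
    d=np.array([(uv[0]-m['cx']),(uv[1]-m['cy'])],float)
    if fish:
        r=np.hypot(*d); th=r/f; k=np.sin(th)/max(r,1e-9); c=np.array([d[0]*k,-d[1]*k,-np.cos(th)])
    else: c=np.array([d[0]/f,-d[1]/f,-1])
    R=V[:3,:3]; return -R.T@V[:3,3], R.T@c
def onz(m,uv,z,fish=False):
    o,d=ray(m,uv,fish); return o+d*(z-o[2])/d[2]
def save(n,im): cv2.imwrite('pics/'+n,cv2.cvtColor(im,cv2.COLOR_RGB2BGR))
E
python3 - <<'E'
from h import *
for n in('top','scene'):
    save(n+'0.png',cams.grab_frame(n)); m=cams.camera_model(n); print(n,m['fov_y'],m['cx'],m['cy'],np.round(ray(m,(m['cx'],m['cy'])),3).tolist())
s=monitor.observe(); print(s); print(arm.nose_length)
E
```

```text
top 51.88615067548575 324.1469595033727 238.45044190158077 [[0.36, 0.082, 1.127], [0.218, -0.011, -0.976]]
scene 43.29375844981621 323.3834637431778 244.03043935879415 [[1.495, 0.594, 1.421], [-0.52, -0.308, -0.797]]
{'t': 0.1, 'joint_pos': array([-8.64182744e+01,  2.18385201e+01,  7.43809380e+01,  1.44641012e-03,
        8.38583714e+01, -1.23349622e+01]), 'qd': array([-0.05367961, -0.13223052, -0.12243895,  0.01527931,  0.00740995,
       -0.00280891]), 'joint_efforts': array([ 3.54513009e-03, -4.49222159e+01, -2.31658101e+01, -2.24533533e-04,
        3.68267036e-03, -1.71123139e-05]), 'tool_pos': array([ 0.15082532, -0.52861875,  0.2196574 ]), 'orientation': array([[-5.98102735e-05,  2.74236667e-01, -9.61662231e-01],
       [ 1.35729455e-03, -9.61661325e-01, -2.74236493e-01],
       [-9.99999077e-01, -1.32166106e-03, -3.14702706e-04]]), 'contact_force': array([-0.38929186, -0.09948623, -1.25493995]), 'moment': array([-0.01721165, -0.04386376,  0.02924491]), 'finger_gap': 1.0004367973233297}
0.014
```

View pics/top0.png

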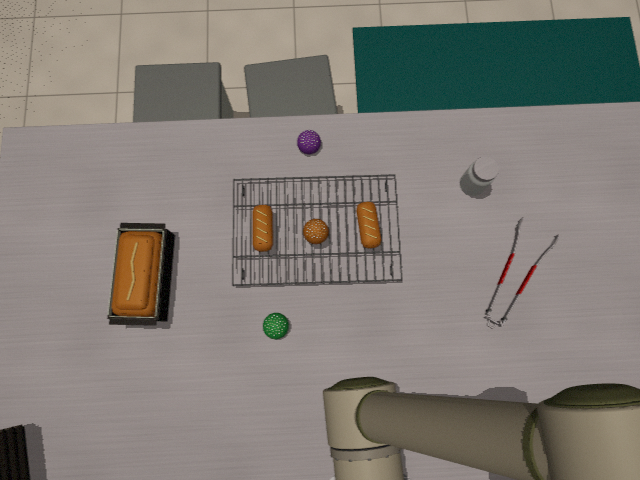

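View pics/scene0.png

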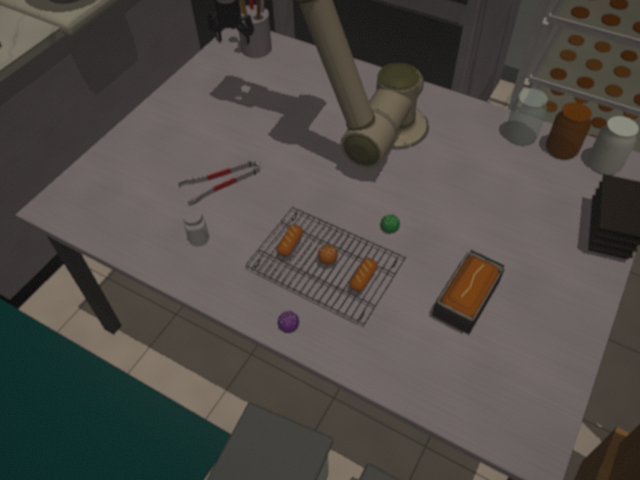

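The tongs' red grips are at about (505,268) and (527,280) in the top view, with the hinge at (493,321) and the tips at (519,220) and (556,237).

The bun candidates in the top view are:
- golden with seeds at (316,231), standing in the row between the long rolls (262,228) and (369,225)
- purple at (309,142)
- green at (276,326)

The golden one fits the description. I'll measure it and confirm in a crop.

Run:
```python
from h import *
im={n:cams.grab_frame(n) for n in('top','scene')}; M={n:cams.camera_model(n) for n in im}
def mid(P): 
    (o1,d1),(o2,d2)=P; A=np.c_[d1,-d2]; t=np.linalg.lstsq(A,o2-o1,rcond=None)[0]
    a,b=o1+t[0]*d1,o2+t[1]*d2; return (a+b)/2,np.linalg.norm(a-b)
for n in im:
    hsv=cv2.cvtColor(im[n],cv2.COLOR_RGB2HSV); H,S,V=cv2.split(hsv)
    red=(((H<4)|(H>174))&(S>170)&(V>60)).astype('u1')
    gold=((H>=4)&(H<22)&(S>120)&(V>60)).astype('u1')
    for nm,mk,amin,z in(('red',red,30,.012),('gold',cv2.morphologyEx(gold,cv2.MORPH_CLOSE,np.ones((5,5))),150,.043)):
        k,l,st,c=cv2.connectedComponentsWithStats(mk)
        for i in range(1,k):
            if st[i,4]>amin:
                cn=cv2.findContours((l==i).astype('u1'),0,1)[0][0]; r=cv2.minAreaRect(cn)
                b=cv2.boxPoints(r); e=sorted([((b[j]+b[(j+1)%4])/2,np.linalg.norm(b[j]-b[(j+1)%4])) for j in range(4)],key=lambda q:q[1])
                w=[onz(M[n],q[0],z)[:2].round(3).tolist() for q in e[:2]]
                print(n,nm,c[i].round(1),st[i].tolist(),'ctr',onz(M[n],c[i],z)[:2].round(4),'ends',w)
t=im['top']
for nm,p in dict(pivot=(493,321),tipL=(519,220),tipR=(556,237)).items(): print(nm,onz(M['top'],p,.012).round(4))
for nm,p in dict(a=(234,180),b=(395,176),c=(401,285),d=(233,286)).items(): print('rack',nm,onz(M['top'],p,.025).round(4))
c=np.hstack([cv2.resize(t[190:270,225:405],None,fx=4,fy=4,interpolation=2)]); c2=cv2.resize(t[205:335,470:570],None,fx=2.46,fy=2.46,interpolation=2)
c2=c2[:320]; save('crop1.png',np.hstack([c[:, 40:],c2[:320,:120*1]]) if 0 else c);
```

```text
top red [505.7 268.3] [498, 253, 16, 31, 100] ctr [ 0.5215 -0.3419] ends [[0.556, -0.361], [0.487, -0.323]]
top red [526.1 279.1] [517, 265, 19, 29, 111] ctr [ 0.4946 -0.3853] ends [[0.527, -0.409], [0.463, -0.362]]
top gold [368.3 224.6] [357, 202, 24, 46, 870] ctr [ 0.6306 -0.0315] ends [[0.685, -0.027], [0.578, -0.036]]
top gold [262.4 227.7] [253, 205, 20, 47, 878] ctr [0.6343 0.2087] ends [[0.688, 0.207], [0.58, 0.209]]
top gold [315.4 231. ] [303, 219, 26, 25, 507] ctr [0.6212 0.0891] ends [[0.62, 0.061], [0.622, 0.117]]
top gold [136.4 273.7] [111, 231, 51, 86, 3658] ctr [0.5419 0.4893] ends [[0.642, 0.485], [0.448, 0.495]]
scene red [224.9 183.5] [215, 179, 20, 10, 33] ctr [ 0.5183 -0.3443] ends [[0.489, -0.329], [0.548, -0.362]]
scene gold [579.8 119.6] [562, 98, 44, 49, 1012] ctr [-0.2768  0.5546] ends [[-0.329, 0.488], [-0.218, 0.61]]
scene gold [289.4 240. ] [277, 225, 26, 31, 451] ctr [ 0.6311 -0.0325] ends [[0.574, -0.037], [0.686, -0.028]]
scene gold [327.5 254. ] [318, 245, 19, 19, 282] ctr [0.6217 0.0879] ends [[0.594, 0.071], [0.61, 0.109]]
scene gold [470.3 285.7] [441, 256, 58, 62, 2023] ctr [0.527  0.4781] ends [[0.427, 0.483], [0.618, 0.472]]
scene gold [363.  274.1] [350, 258, 27, 33, 508] ctr [0.634  0.2069] ends [[0.578, 0.208], [0.69, 0.206]]
scene gold [611. 454.] [597, 427, 32, 53, 412] ctr [0.7983 0.9188] ends [[0.729, 0.928], [0.868, 0.91]]
pivot [ 0.4042 -0.2986  0.012 ]
tipL [ 0.6337 -0.3874  0.012 ]
tipR [ 0.5893 -0.4678  0.012 ]
rack a [0.7574 0.2753 0.025 ]
rack b [ 0.7503 -0.1038  0.025 ]
rack c [ 0.4925 -0.0975  0.025 ]
rack d [0.5072 0.2789 0.025 ]
```

View pics/crop1.png

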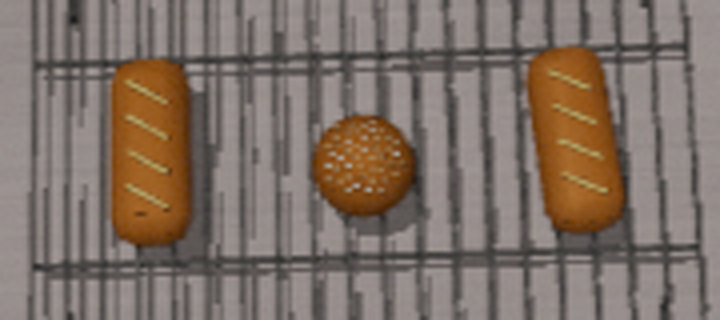

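The crop confirms it: the golden roll with pale seeds stands mid-row between the two slashed long rolls. The bun is at about (0.621, 0.0885). The tongs' grip is at about (0.508, -0.364), yaw about -32°. I'll move above the tongs.

{"api": "send_rows", "payload": {
  "series": [
    {"z":-0.777,"y":-0.122},
    {"z":-0.777,"y":-0.122},
    {"z":-0.777,"y":-0.122},
    {"z":-0.777,"y":-0.122},
    {"z":-0.777,"y":-0.122}
  ],
  "jaw": 1,
  "force": 30
}}

```text
schema error: expected keys x, y, z, spin
```

{"api": "send_rows", "payload": {
  "series": [
    {"z":-0.777,"y":-0.122},
    {"z":-0.777,"y":-0.122},
    {"z":-0.777,"y":-0.122},
    {"z":-0.777,"y":-0.122},
    {"z":-0.777,"y":-0.122}
  ]
}}

```text
schema error: expected keys x, y, z, spin
```

{"api": "send_rows", "payload": {
  "series": [
    {"spin":0.93},
    {"spin":0.93},
    {"spin":0.93},
    {"spin":0.93},
    {"spin":0.93}
  ]
}}

```text
schema error: expected keys x, y, z, spin
```

{"api": "send_rows", "payload": {
  "series": [
    {"spin":0.93},
    {"spin":0.93},
    {"spin":0.93},
    {"spin":0.93},
    {}
  ]
}}

```text
schema error: expected keys x, y, z, spin
```

{"api": "send_rows", "payload": {
  "series": [
    {"x":0,"y":-0.122,"z":-0.777,"spin":0},
    {"x":0,"y":-0.122,"z":-0.777,"spin":0},
    {"x":0,"y":-0.122,"z":-0.777,"spin":0},
    {"x":0,"y":-0.122,"z":-0.777,"spin":0},
    {"x":0,"y":-0.122,"z":-0.777,"spin":0}
  ],
  "jaw": 1,
  "force": 30
}}

```text
t: 0.7
tool_pos: [0.3306, -0.4454, 0.2201]
orientation: [[-0.0, 0.274, -0.962], [0.0, -0.962, -0.274], [-1.0, -0.0, -0.0]]
contact_force: [1.0, -0.7, 0.7]
finger_gap: 0.998
```

{"api": "send_rows", "payload": {
  "series": [
    {"x":0,"y":-0.122,"z":-0.777,"spin":0},
    {"x":0,"y":-0.122,"z":-0.777,"spin":0},
    {"x":0,"y":-0.122,"z":-0.777,"spin":0},
    {"x":0,"y":-0.122,"z":-0.777,"spin":0},
    {"x":0,"y":-0.122,"z":-0.777,"spin":0}
  ]
}}

```text
t: 1.2
tool_pos: [0.5091, -0.3627, 0.22]
orientation: [[-0.0, 0.274, -0.962], [0.0, -0.962, -0.274], [-1.0, -0.0, 0.0]]
contact_force: [-0.4, -1.3, 0.4]
finger_gap: 1.0
```

{"api": "send_rows", "payload": {
  "series": [
    {"x":0,"y":0,"z":0,"spin":0.93},
    {"x":0,"y":0,"z":0,"spin":0.93},
    {"x":0,"y":0,"z":0,"spin":0.93},
    {"x":0,"y":0,"z":0,"spin":0.93},
    {"x":0,"y":0,"z":0,"spin":0.93}
  ]
}}

```text
t: 1.7
tool_pos: [0.5077, -0.3636, 0.2199]
orientation: [[-0.0, -0.19, -0.982], [0.0, -0.982, 0.19], [-1.0, -0.0, 0.001]]
contact_force: [-0.9, -0.2, -0.8]
finger_gap: 1.0
```

{"api": "send_rows", "payload": {
  "series": [
    {"x":0,"y":0,"z":0,"spin":0.93},
    {"x":0,"y":0,"z":0,"spin":0.93},
    {"x":0,"y":0,"z":0,"spin":0.93},
    {"x":0,"y":0,"z":0,"spin":0.93},
    {"x":0,"y":0,"z":0,"spin":0}
  ]
}}

```text
t: 2.2
tool_pos: [0.5077, -0.3636, 0.22]
orientation: [[-0.0, -0.531, -0.847], [0.0, -0.847, 0.531], [-1.0, -0.0, 0.0]]
contact_force: [0.8, 0.4, 0.7]
finger_gap: 1.0
```

Run:
```python
from h import *
m=cams.camera_model('wrist'); t=cams.grab_frame('wrist'); save('w1.png',t)
s=monitor.observe(); print(s['tool_pos'],s['orientation'].round(4),s['joint_pos'].round(1),s['contact_force'])
H,S,V=cv2.split(cv2.cvtColor(t,cv2.COLOR_RGB2HSV)); red=(((H<5)|(H>173))&(S>150)&(V>50)).astype('u1')
k,l,st,c=cv2.connectedComponentsWithStats(red)
P=[]
for i in range(1,k):
    if st[i,4]>80:
        yx=np.argwhere(l==i)[:,::-1]; W=np.array([onz(m,p,.02,True)[:2] for p in yx])
        mu=W.mean(0); u=np.linalg.svd(W-mu,full_matrices=False)[2][0]; pr=(W-mu)@u
        print(c[i].round(1),st[i].tolist(),mu.round(4),np.degrees(np.arctan2(*u[::-1])).round(1),pr.min().round(4),pr.max().round(4))
```

```text
[ 0.50766723 -0.36365373  0.22000654] [[-3.000e-04 -5.288e-01 -8.487e-01]
 [ 3.000e-04 -8.487e-01  5.288e-01]
 [-1.000e+00 -1.000e-04  4.000e-04]] [-46.5  29.5  61.5  -0.   89.   75.5] [ 0.72346331 -1.54467644 -0.23526233]
[297.2 203.7] [293, 166, 9, 76, 285] [ 0.5198 -0.3424] 151.0 -0.0372 0.038
[349.2 204.3] [345, 167, 9, 75, 198] [ 0.4923 -0.385 ] 143.9 -0.0369 0.0374
```

View pics/w1.png

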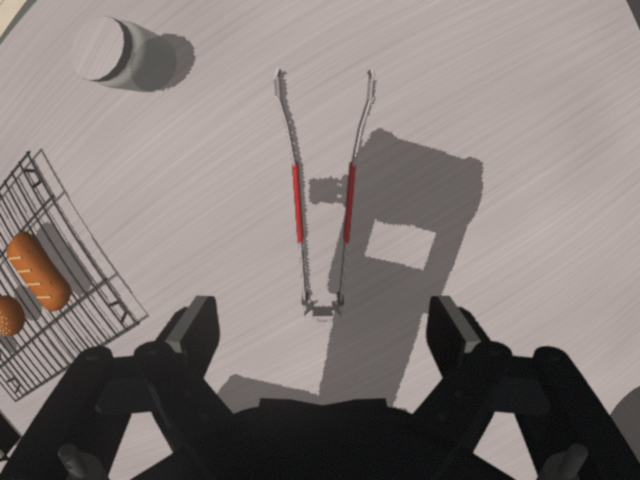

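The wrist view shows the grips at (297,204) and (349,204), and the tongs line up with the jaws. The refined grip is (0.506, -0.364), yaw -32.5°. I'll descend and squeeze to 50 mm.

{"api": "send_rows", "payload": {
  "series": [
    {"x":0.8,"y":0.02,"z":0.03,"spin":0.1},
    {"x":0.8,"y":0,"z":0,"spin":0},
    {"x":0.8,"y":0,"z":0,"spin":0},
    {"x":0.8,"y":0,"z":0,"spin":0},
    {"x":0.4,"y":0,"z":0,"spin":0}
  ]
}}

```text
t: 2.75
tool_pos: [0.5047, -0.3626, 0.0367]
orientation: [[-0.004, -0.537, -0.844], [0.004, -0.844, 0.537], [-1.0, -0.001, 0.005]]
contact_force: [0.2, 0.2, 0.2]
finger_gap: 1.0
```

{"api": "send_rows", "payload": {
  "series": [
    {"x":0.4,"y":0,"z":0,"spin":0},
    {"x":0,"y":0,"z":0,"spin":0},
    {"x":0,"y":0,"z":0,"spin":0}
  ]
}}

```text
t: 3.05
tool_pos: [0.5061, -0.3639, 0.0207]
orientation: [[0.0, -0.538, -0.843], [-0.0, -0.843, 0.538], [-1.0, 0.0, -0.0]]
contact_force: [-0.1, -0.7, -0.3]
finger_gap: 0.997
```

{"api": "send_rows", "payload": {
  "series": [
    {"x":0,"y":0,"z":0,"spin":0},
    {"x":0,"y":0,"z":0,"spin":0},
    {"x":0,"y":0,"z":0,"spin":0},
    {"x":0,"y":0,"z":0,"spin":0},
    {"x":0,"y":0,"z":0,"spin":0}
  ],
  "jaw": 0.588,
  "force": 30
}}

```text
t: 3.55
tool_pos: [0.5059, -0.3638, 0.0205]
orientation: [[0.0, -0.539, -0.842], [-0.0, -0.842, 0.539], [-1.0, 0.0, -0.0]]
contact_force: [0.1, -1.1, 0.4]
finger_gap: 0.587
```

{"api": "send_rows", "payload": {
  "series": [
    {"x":0,"y":0,"z":0,"spin":0},
    {"x":0,"y":0,"z":0,"spin":0},
    {"x":0,"y":0,"z":0,"spin":0},
    {"x":0,"y":0,"z":0,"spin":0},
    {"x":0,"y":0,"z":0,"spin":0}
  ]
}}

```text
t: 4.05
tool_pos: [0.5059, -0.3638, 0.0202]
orientation: [[-0.0, -0.539, -0.842], [0.0, -0.842, 0.539], [-1.0, 0.0, 0.0]]
contact_force: [-0.3, 0.5, -0.4]
finger_gap: 0.587
```

{"api": "send_rows", "payload": {
  "series": [
    {"x":-0.3,"y":0,"z":0,"spin":0},
    {"x":-0.5,"y":0,"z":0,"spin":0},
    {"x":-0.6,"y":0,"z":0,"spin":0},
    {"x":-0.6,"y":0,"z":0,"spin":0},
    {"x":-0.6,"y":0,"z":0,"spin":0}
  ]
}}

```text
t: 4.55
tool_pos: [0.5058, -0.3636, 0.1514]
orientation: [[-0.0, -0.539, -0.842], [0.0, -0.842, 0.539], [-1.0, -0.0, 0.0]]
contact_force: [-0.1, 0.5, 0.4]
finger_gap: 0.586
```

{"api": "send_rows", "payload": {
  "series": [
    {"x":-0.6,"y":0,"z":0,"spin":0},
    {"x":-0.5,"y":0,"z":0,"spin":0},
    {"x":-0.3,"y":0,"z":0,"spin":0},
    {"x":0,"y":0,"z":0,"spin":-0.3},
    {"x":0,"y":0,"z":0,"spin":-0.4}
  ]
}}

```text
t: 5.05
tool_pos: [0.5058, -0.3636, 0.2196]
orientation: [[-0.0, -0.476, -0.879], [0.0, -0.879, 0.476], [-1.0, -0.0, 0.0]]
contact_force: [1.0, -0.4, -0.2]
finger_gap: 0.589
```

Run:
```python
from h import *
save('w2.png',cams.grab_frame('wrist')); s=monitor.observe(); print(s['tool_pos'],s['finger_gap'])
```

```text
[ 0.50567036 -0.36350026  0.21914008] 0.5851401480013381
```

View pics/w2.png

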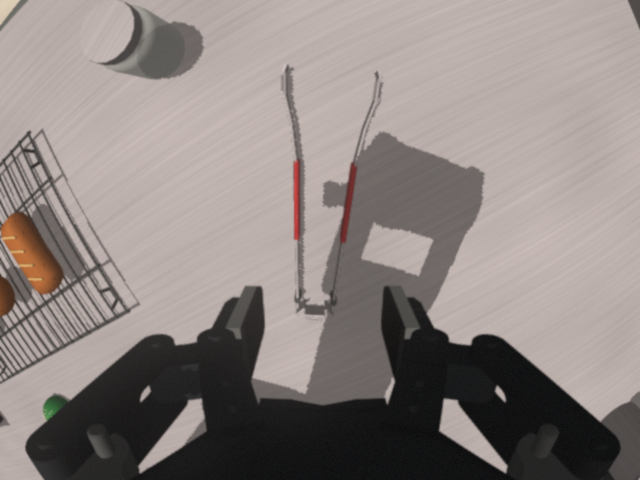

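The wrist view shows the tongs still on the bench, grips at (296,200) and (349,203), so the lift slipped or missed. I'll re-measure them and grasp lower.

```bash
cat > meas.py <<'E'
from h import *
def tongs(z=.02):
    m=cams.camera_model('wrist'); t=cams.grab_frame('wrist'); s=monitor.observe()
    H,S,V=cv2.split(cv2.cvtColor(t,cv2.COLOR_RGB2HSV)); red=(((H<5)|(H>173))&(S>150)&(V>50)).astype('u1')
    k,l,st,c=cv2.connectedComponentsWithStats(red); Q=[]
    for i in range(1,k):
        if st[i,4]>80:
            W=np.array([onz(m,p,z,True)[:2] for p in np.argwhere(l==i)[:,::-1]])
            mu=W.mean(0); u=np.linalg.svd(W-mu,full_matrices=False)[2][0]; pr=(W-mu)@u
            a=np.degrees(np.arctan2(*u[::-1]))%180; Q.append(np.r_[mu,a]); print(c[i].round(1),mu.round(4),a.round(1),np.ptp(pr).round(4))
    q=np.mean(Q,0); O=s['orientation']; d=np.r_[q[:2]-s['tool_pos'][:2],0]
    print('centre',q.round(4),'sep',np.linalg.norm(Q[0][:2]-Q[1][:2]).round(4),'tool yz units',(O.T@d/.05).round(3)[1:],'z ang',np.degrees(np.arctan2(O[1,2],O[0,2])).round(1),s['tool_pos'],s['contact_force'].round(1))
    return t
E
python3 -c "
from meas import *
tongs()"
```

```text
[296.3 200.8] [ 0.5192 -0.3421] 150.9 0.0746
[348.6 202.7] [ 0.4936 -0.3861] 143.5 0.0393
centre [  0.5064  -0.3641 147.226 ] sep 0.0509 tool yz units [ 0.003 -0.019] z ang 151.5 [ 0.50564009 -0.36348224  0.2190177 ] [-0.1  0.4  0.1]
```

{"api": "send_rows", "payload": {
  "series": [
    {"x":0,"y":0,"z":0,"spin":0.75},
    {"x":0.9,"y":0,"z":-0.02,"spin":0},
    {"x":0.9,"y":0,"z":0,"spin":0},
    {"x":0.9,"y":0,"z":0,"spin":0},
    {"x":0.8,"y":0,"z":0,"spin":0}
  ],
  "jaw": 1
}}

```text
t: 5.65
tool_pos: [0.506, -0.3635, 0.0423]
orientation: [[-0.002, -0.543, -0.839], [0.002, -0.839, 0.543], [-1.0, -0.001, 0.002]]
contact_force: [0.8, -1.2, 0.1]
finger_gap: 0.999
```

{"api": "send_rows", "payload": {
  "series": [
    {"x":0.4,"y":0,"z":0,"spin":0},
    {"x":0.2,"y":0,"z":0,"spin":0},
    {"x":0,"y":0,"z":0,"spin":0}
  ]
}}

```text
t: 5.95
tool_pos: [0.5062, -0.3638, 0.0139]
orientation: [[-0.002, -0.543, -0.84], [0.002, -0.84, 0.543], [-1.0, -0.001, 0.003]]
contact_force: [0.5, -0.8, 0.4]
finger_gap: 1.0
```

{"api": "send_rows", "payload": {
  "series": [
    {"x":0,"y":0,"z":0,"spin":0},
    {"x":0,"y":0,"z":0,"spin":0},
    {"x":0,"y":0,"z":0,"spin":0},
    {"x":0,"y":0,"z":0,"spin":0},
    {"x":0,"y":0,"z":0,"spin":0}
  ],
  "jaw": 0.588,
  "force": 30
}}

```text
t: 6.45
tool_pos: [0.5068, -0.3644, 0.0156]
orientation: [[0.0, -0.543, -0.84], [-0.0, -0.84, 0.543], [-1.0, 0.0, -0.001]]
contact_force: [0.6, -0.4, -0.3]
finger_gap: 0.586
```

```bash
python3 -c "
from meas import *
save('w3.png',tongs())"
```

```text
[376.3 287.6] [ 0.4959 -0.3862] 144.3 0.0836
[266.3 292.1] [ 0.5208 -0.3434] 153.2 0.0797
[267.7 342.9] [ 0.4993 -0.3283] 151.2 0.0293
centre [  0.5053  -0.3526 149.5685] sep 0.0495 tool yz units [-0.18   0.152] z ang 147.1 [ 0.50680378 -0.36432671  0.01550815] [-0.8 -0.3 -0.3]
```

View pics/w3.png

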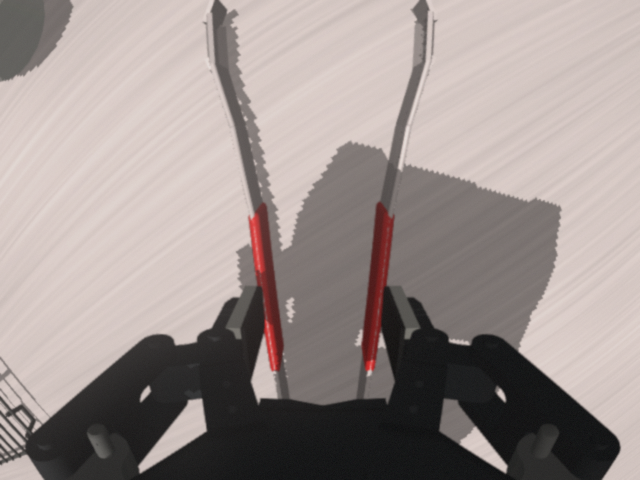

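The pads at (262,310) and (385,310) only just touch the grips: the opening scale isn't linear in mm. The TCP also rose 1.5 mm, so the fingertips are near the bench. I'll raise it a little and squeeze further.

{"api": "send_rows", "payload": {
  "series": [
    {"x":-0.08,"y":0,"z":0,"spin":0},
    {"x":0,"y":0,"z":0,"spin":0},
    {"x":0,"y":0,"z":0,"spin":0},
    {"x":0,"y":0,"z":0,"spin":0},
    {"x":0,"y":0,"z":0,"spin":0}
  ],
  "jaw": 0.52
}}

```text
t: 7.0
tool_pos: [0.5067, -0.3642, 0.0191]
orientation: [[-0.0, -0.543, -0.84], [0.0, -0.84, 0.543], [-1.0, -0.0, 0.0]]
contact_force: [0.6, 0.1, 0.9]
finger_gap: 0.524
```

```bash
python3 -c "
from meas import *
save('w4.png',tongs())"
```

```text
[375.3 283. ] [ 0.4963 -0.3864] 144.0 0.0831
[259.6 248.5] [ 0.5393 -0.3524] 150.5 0.0341
[275.2 338.3] [ 0.4977 -0.3312] 144.9 0.0361
centre [  0.5111  -0.3566 146.5097] sep 0.0548 tool yz units [-0.176  0.009] z ang 147.1 [ 0.50669598 -0.36425956  0.01914404] [-0.5 -0.1 -0.2]
```

View pics/w4.png

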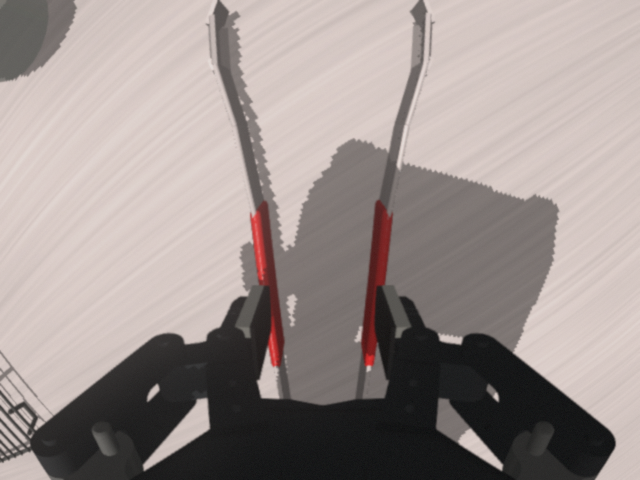

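The pads at (268,290) and (378,290) overlap the grips in the image, but the tips are no closer together. I'll work out the fingertip height from the pad edges.

Run:
```python
from h import *
m=cams.camera_model('wrist'); s=monitor.observe(); O=s['orientation'];p=s['tool_pos']
print('cam in tool (x fwd,y,z)',(O.T@(ray(m,(320,240))[0]-p)).round(4), 'axis',(O.T@ray(m,(m['cx'],m['cy']),True)[1]).round(3))
for uv in((268,287),(378,287)):
    for z in(0,.004,.008,.012,.016,.02,.024,.03,.04): print(uv,z,(O.T@(onz(m,uv,z,True)-p)*1000).round(1)[1:])
for nm,L in dict(gripfront=[(258,205),(384,205)],griprear=[(275,364),(369,366)],tips=[(218,5),(420,5)]).items():
  for z in (0,.024): print(nm,z,[(O.T@(onz(m,q,z,True)-p)*1000).round(1)[1:].tolist() for q in L])
```

```text
cam in tool (x fwd,y,z) [-1.547e-01  1.000e-04 -7.310e-02] axis [0.958 0.    0.286]
(268, 287) 0 [-28.    6.7]
(268, 287) 0.004 [-27.4   4.9]
(268, 287) 0.008 [-26.7   3. ]
(268, 287) 0.012 [-26.1   1.2]
(268, 287) 0.016 [-25.4  -0.7]
(268, 287) 0.02 [-24.8  -2.5]
(268, 287) 0.024 [-24.1  -4.3]
(268, 287) 0.03 [-23.2  -7.1]
(268, 287) 0.04 [-21.6 -11.7]
(378, 287) 0 [28.8  6.7]
(378, 287) 0.004 [28.2  4.9]
(378, 287) 0.008 [27.5  3. ]
(378, 287) 0.012 [26.8  1.2]
(378, 287) 0.016 [26.2 -0.6]
(378, 287) 0.02 [25.5 -2.5]
(378, 287) 0.024 [24.9 -4.3]
(378, 287) 0.03 [23.9 -7.1]
(378, 287) 0.04 [ 22.2 -11.7]
gripfront 0 [[-31.0, -36.4], [29.8, -36.4]]
gripfront 0.024 [[-26.7, -41.5], [25.7, -41.5]]
griprear 0 [[-27.1, 55.9], [26.9, 57.3]]
griprear 0.024 [[-23.4, 38.1], [23.2, 39.3]]
tips 0 [[-49.6, -135.5], [46.4, -135.2]]
tips 0.024 [[-42.8, -126.9], [40.0, -126.6]]
```

Run:
```python
from h import *
m=cams.camera_model('wrist'); s=monitor.observe(); O=s['orientation'];p=s['tool_pos']
def pt(uv,lat): # point in tool frame (mm) on ray with lateral = lat
    o,d=ray(m,uv,True); o=O.T@(o-p); d=O.T@d; return ((o+d*(lat-o[1])/d[1])*1000).round(1)
print('open ',pt((215,297),-.0425),pt((430,297),.0425))
print('.586 ',pt((262,287),-.0249),pt((385,287),.0249))
print('.524 ',pt((268,287),-.0223),pt((378,287),.0223))
for n in('w1','w4'):
    t=cv2.cvtColor(cv2.imread(f'pics/{n}.png'),cv2.COLOR_BGR2RGB)
    print(n)
    b=cv2.resize(t[230:400,180:460],None,fx=2.7,fy=2.7,interpolation=2); save(n+'c.png',b)
```

```text
open  [-25.8 -42.5  -9.1] [-26.5  42.5  -9.4]
.586  [-15.8 -24.9  -9.3] [-21.6  24.9 -12. ]
.524  [-16.3 -22.3  -9.6] [-20.3  22.3 -11.4]
w1
w4
```

View pics/w4c.png

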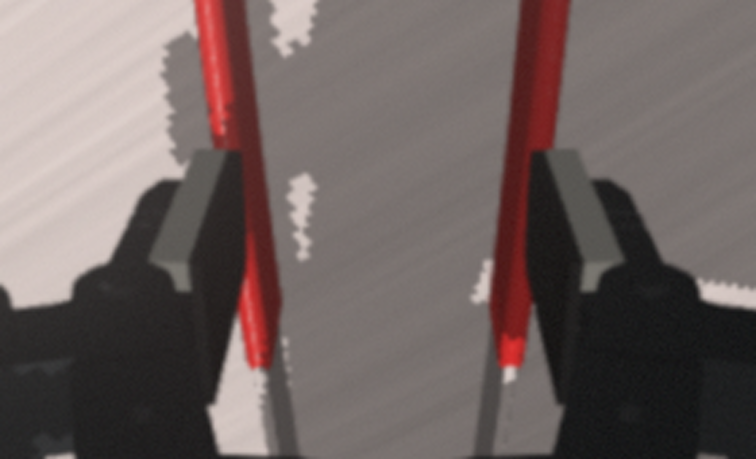

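The crop shows both pads (tips at crop (220,150) and (555,150)) passing above the grips. By triangulation the tips are about 18 mm behind the reported TCP, so they sit at z≈0.037, not where nose_length puts them. I'll open to clear the grips and descend in guarded steps.

{"api": "send_rows", "payload": {
  "series": [
    {"x":0,"y":0,"z":0,"spin":0},
    {"x":0,"y":0,"z":0,"spin":0},
    {"x":0.2,"y":0,"z":0,"spin":0},
    {"x":0.1,"y":0,"z":0,"spin":0},
    {"x":0,"y":0,"z":0,"spin":0}
  ],
  "jaw": 0.82
}}

```text
t: 7.55
tool_pos: [0.5063, -0.3638, 0.0029]
orientation: [[-0.002, -0.543, -0.84], [0.002, -0.84, 0.543], [-1.0, -0.001, 0.002]]
contact_force: [0.8, 0.4, 1.3]
finger_gap: 0.817
```

{"api": "send_rows", "payload": {
  "series": [
    {"x":0.08,"y":0,"z":0,"spin":0},
    {"x":0,"y":0,"z":0,"spin":0},
    {"x":0,"y":0,"z":0,"spin":0}
  ]
}}

```text
t: 7.85
tool_pos: [0.5068, -0.3643, 0.0002]
orientation: [[0.0, -0.543, -0.84], [-0.0, -0.84, 0.543], [-1.0, 0.0, -0.0]]
contact_force: [0.2, -0.3, 0.3]
finger_gap: 0.818
```

No contact at reported TCP z=0, which confirms the offset. I'll go down 12 mm more and squeeze to 50 mm.

{"api": "send_rows", "payload": {
  "series": [
    {"x":0.08,"y":0,"z":0,"spin":0},
    {"x":0.08,"y":0,"z":0,"spin":0},
    {"x":0.08,"y":0,"z":0,"spin":0},
    {"x":0,"y":0,"z":0,"spin":0}
  ]
}}

```text
t: 8.25
tool_pos: [0.5065, -0.364, -0.0126]
orientation: [[-0.001, -0.543, -0.84], [0.001, -0.84, 0.543], [-1.0, -0.0, 0.001]]
contact_force: [0.0, -0.2, 0.2]
finger_gap: 0.821
```

{"api": "send_rows", "payload": {
  "series": [
    {"x":0,"y":0,"z":0,"spin":0},
    {"x":0,"y":0,"z":0,"spin":0},
    {"x":0,"y":0,"z":0,"spin":0},
    {"x":0,"y":0,"z":0,"spin":0},
    {"x":0,"y":0,"z":0,"spin":0}
  ],
  "jaw": 0.588
}}

```text
t: 8.75
tool_pos: [0.5071, -0.3646, -0.011]
orientation: [[0.001, -0.543, -0.84], [-0.001, -0.84, 0.543], [-1.0, 0.0, -0.001]]
contact_force: [-0.9, 0.4, 5.6]
finger_gap: 0.592
```

```bash
python3 -c "
from meas import *
save('w5.png',tongs())"
```

```text
[379.5 308.2] [ 0.5002 -0.3861] 146.1 0.0805
[264.9 320.8] [ 0.5195 -0.3464] 150.5 0.0757
centre [  0.5099  -0.3663 148.3114] sep 0.0441 tool yz units [-0.003 -0.065] z ang 147.1 [ 0.50707789 -0.36460317 -0.01101415] [-0.3  0.6  6. ]
```

View pics/w5.png

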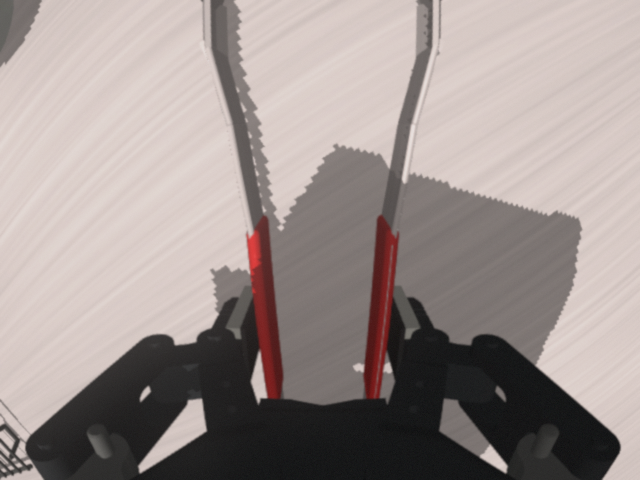

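The pads at (250,310) and (395,310) now clasp the red grips, and the grip separation fell from 51 to 44 mm. About 6 N shows the fingertips lightly touching the bench. I'll lift and turn to yaw 0.

{"api": "send_rows", "payload": {
  "series": [
    {"x":-0.2,"y":0,"z":0,"spin":0},
    {"x":-0.4,"y":0,"z":0,"spin":0},
    {"x":-0.6,"y":0,"z":0,"spin":0},
    {"x":-0.7,"y":0,"z":0,"spin":0},
    {"x":-0.7,"y":0,"z":0,"spin":0}
  ]
}}

```text
t: 9.3
tool_pos: [0.5065, -0.364, 0.1197]
orientation: [[-0.001, -0.543, -0.84], [0.001, -0.84, 0.543], [-1.0, -0.0, 0.001]]
contact_force: [0.3, -1.4, -0.7]
finger_gap: 0.591
```

{"api": "send_rows", "payload": {
  "series": [
    {"x":-0.7,"y":0,"z":0,"spin":0},
    {"x":-0.6,"y":0,"z":0,"spin":0},
    {"x":-0.4,"y":0,"z":0,"spin":0},
    {"x":-0.2,"y":0,"z":0,"spin":0},
    {"x":0,"y":0,"z":0,"spin":-0.3}
  ]
}}

```text
t: 9.8
tool_pos: [0.5069, -0.3644, 0.2143]
orientation: [[0.001, -0.517, -0.856], [-0.001, -0.856, 0.517], [-1.0, 0.0, -0.002]]
contact_force: [0.3, -0.6, -1.1]
finger_gap: 0.586
```

{"api": "send_rows", "payload": {
  "series": [
    {"x":0,"y":0,"z":0,"spin":-0.5},
    {"x":0,"y":0,"z":0,"spin":-0.7},
    {"x":0,"y":0,"z":0,"spin":-0.7},
    {"x":0,"y":0,"z":0,"spin":-0.7},
    {"x":0,"y":0,"z":0,"spin":-0.7}
  ]
}}

```text
t: 10.3
tool_pos: [0.5063, -0.3639, 0.2114]
orientation: [[-0.002, -0.208, -0.978], [0.002, -0.978, 0.208], [-1.0, -0.002, 0.003]]
contact_force: [0.7, -1.1, -0.9]
finger_gap: 0.589
```

{"api": "send_rows", "payload": {
  "series": [
    {"x":0,"y":0,"z":0,"spin":-0.7},
    {"x":0,"y":0,"z":0,"spin":-0.7},
    {"x":0,"y":0,"z":0,"spin":-0.5},
    {"x":0,"y":0,"z":0,"spin":-0.24},
    {"x":0,"y":0,"z":0,"spin":0}
  ]
}}

```text
t: 10.8
tool_pos: [0.5065, -0.3641, 0.2122]
orientation: [[-0.001, 0.0, -1.0], [0.001, -1.0, -0.0], [-1.0, -0.001, 0.001]]
contact_force: [1.2, -0.8, -1.0]
finger_gap: 0.592
```

```bash
python3 -c "
from meas import *
z=monitor.observe()['tool_pos'][2]+.011
t=tongs(z+.02); print(monitor.observe()['finger_gap'], monitor.observe()['joint_pos'].round(0))
save('top6.png',cams.grab_frame('top')); 
"
```

```text
[380.1 314.8] [ 0.5097 -0.3864] 178.0 0.0784
[264.9 322.4] [ 0.5063 -0.3422] 3.6 0.0755
centre [ 0.508  -0.3643 90.8416] sep 0.0443 tool yz units [ 0.004 -0.028] z ang 180.0 [ 0.50657182 -0.36411515  0.21241099] [-0.3 -0.6  0.4]
0.5922724313315187 [-47.  30.  62.   0.  88.  43.]
```

{"api": "send_rows", "payload": {
  "series": [
    {"x":0,"y":-0.2,"z":0,"spin":0},
    {"x":0,"y":-0.4,"z":0,"spin":0},
    {"x":0,"y":-0.6,"z":0,"spin":0},
    {"x":0,"y":-0.6,"z":0,"spin":0},
    {"x":0,"y":-0.6,"z":0,"spin":0}
  ]
}}

```text
t: 11.4
tool_pos: [0.5065, -0.2425, 0.2133]
orientation: [[0.0, -0.001, -1.0], [0.0, -1.0, 0.001], [-1.0, -0.0, -0.0]]
contact_force: [0.2, -0.3, -0.5]
finger_gap: 0.591
```

{"api": "send_rows", "payload": {
  "series": [
    {"x":0,"y":-0.6,"z":0,"spin":0},
    {"x":0,"y":-0.6,"z":0,"spin":0},
    {"x":0,"y":-0.6,"z":0,"spin":0},
    {"x":0,"y":-0.6,"z":0,"spin":0},
    {"x":0,"y":-0.6,"z":0,"spin":0}
  ]
}}

```text
t: 11.9
tool_pos: [0.5063, -0.0924, 0.2133]
orientation: [[0.0, -0.0, -1.0], [0.0, -1.0, 0.0], [-1.0, -0.0, -0.0]]
contact_force: [-0.5, -0.0, -1.0]
finger_gap: 0.59
```

{"api": "send_rows", "payload": {
  "series": [
    {"x":0,"y":-0.6,"z":0,"spin":0},
    {"x":0,"y":-0.6,"z":0,"spin":0},
    {"x":0,"y":-0.6,"z":0,"spin":0},
    {"x":0,"y":-0.6,"z":0,"spin":0},
    {"x":0,"y":-0.6,"z":0,"spin":0}
  ]
}}

```text
t: 12.4
tool_pos: [0.5062, 0.0575, 0.2134]
orientation: [[0.0, -0.0, -1.0], [0.0, -1.0, 0.0], [-1.0, -0.0, -0.0]]
contact_force: [0.5, -0.0, -1.1]
finger_gap: 0.593
```

{"api": "send_rows", "payload": {
  "series": [
    {"x":0,"y":-0.4,"z":0,"spin":0},
    {"x":0,"y":-0.22,"z":0,"spin":0},
    {"x":0,"y":0,"z":0,"spin":0},
    {"x":0,"y":0,"z":0,"spin":0}
  ]
}}

```text
t: 12.8
tool_pos: [0.5068, 0.0863, 0.2132]
orientation: [[0.0, -0.0, -1.0], [-0.0, -1.0, 0.0], [-1.0, 0.0, -0.0]]
contact_force: [0.1, -0.2, -0.5]
finger_gap: 0.587
```

{"api": "send_rows", "payload": {
  "series": [
    {"x":0.5,"y":0,"z":0,"spin":0},
    {"x":0.6,"y":0,"z":0,"spin":0},
    {"x":0.5,"y":0,"z":0,"spin":0},
    {"x":0.2,"y":0,"z":0,"spin":0},
    {"x":0,"y":0,"z":0,"spin":0}
  ]
}}

```text
t: 13.3
tool_pos: [0.5065, 0.086, 0.1225]
orientation: [[-0.002, -0.001, -1.0], [0.0, -1.0, 0.001], [-1.0, -0.0, 0.002]]
contact_force: [0.3, 0.6, -0.9]
finger_gap: 0.587
```

```bash
python3 -c "
from meas import *
s=monitor.observe();print(s['finger_gap'],s['joint_pos'].round(0)); z=s['tool_pos'][2]+.011
w=tongs(z+.02)
t=cams.grab_frame('top'); sc=cams.grab_frame('scene')
a=cv2.resize(w[0:330,150:480],(400,400),interpolation=2)
b=cv2.resize(t[170:290,240:400],(400,300),interpolation=2); c=cv2.resize(sc[170:290,240:400],(400,300),interpolation=2)
save('mix7.png',np.hstack([cv2.resize(a,(400,600)) if 0 else np.vstack([a,np.zeros((200,400,3),'u1')]),np.vstack([b,c])]))
"
```

```text
0.5866411252515349 [-4. 24. 89. -0. 67. 86.]
[380.1 308.2] [0.5124 0.0638] 178.9 0.0807
[262.1 311.6] [0.511  0.1087] 2.6 0.075
centre [5.11700e-01 8.62000e-02 9.07549e+01] sep 0.0449 tool yz units [-0.002 -0.091] z ang 179.9 [0.50715509 0.08612366 0.12361087] [-0.2  0.5 -1. ]
```

View pics/mix7.png

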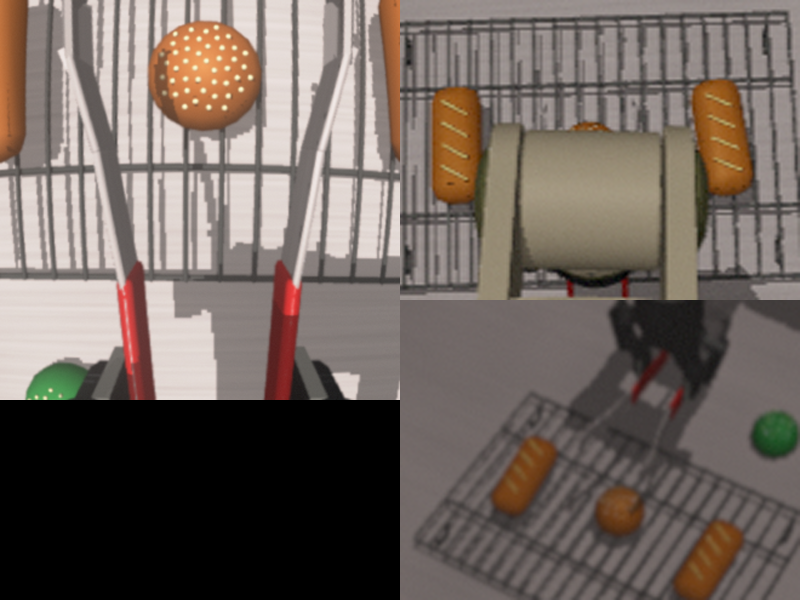

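The wrist view shows the bun at crop (205,75) between the arms, and the scene view confirms the tongs are held. Now I'll compute the fine offset of the bun from the tongs' centre line.

Run:
```python
from h import *
m=cams.camera_model('wrist'); t=cams.grab_frame('wrist'); s=monitor.observe(); p=s['tool_pos'];O=s['orientation']
H,S,V=cv2.split(cv2.cvtColor(t,cv2.COLOR_RGB2HSV)); g=((H>=5)&(H<22)&(S>110)&(V>50)).astype('u1'); g=cv2.morphologyEx(g,cv2.MORPH_CLOSE,np.ones((7,7)))
k,l,st,c=cv2.connectedComponentsWithStats(g)
for i in range(1,k):
    if st[i,4]>1500: 
        cn=cv2.findContours((l==i).astype('u1'),0,1)[0][0]; (e,ax,_)=cv2.fitEllipse(cn)
        print(c[i].round(1),st[i].tolist(),np.round(e,1),np.round(ax,1),'bun z.039',onz(m,e,.039,True).round(4))
zc=p[2]+.011+.012
print(p,m['cx'],m['cy'])
for nm,a,b in(('bend',(203.6,41),(438.8,41)),('redfront',(257,223),(387.6,223))):
    A,B=onz(m,a,zc+.012,True),onz(m,b,zc+.012,True); print(nm,A.round(4),B.round(4),'mid',((A+B)/2).round(4))
```

```text
[141.   66.1] [109, 0, 66, 137, 8382] [141.1  64.6] [ 69.8 160.6] bun z.039 [0.6314 0.2105 0.039 ]
[499.   68.3] [462, 0, 73, 142, 8661] [498.9  66.8] [ 69.4 166.9] bun z.039 [ 0.6291 -0.0347  0.039 ]
[319.   64.7] [274, 21, 92, 89, 6365] [319.   64.7] [87.5 90.9] bun z.039 [0.6217 0.0881 0.039 ]
[0.50754301 0.08647641 0.12448818] 322.47272061350856 235.0165805610277
bend [0.6111 0.125  0.1595] [0.611  0.048  0.1595] mid [0.6111 0.0865 0.1595]
redfront [0.5491 0.1081 0.1595] [0.549  0.0642 0.1595] mid [0.5491 0.0861 0.1595]
```

{"api": "send_rows", "payload": {
  "series": [
    {"x":0.3,"y":-0.03,"z":0,"spin":0},
    {"x":0.3,"y":0,"z":0,"spin":0},
    {"x":0.3,"y":0,"z":0,"spin":0},
    {"x":0.2,"y":0,"z":0,"spin":0},
    {"x":0,"y":0,"z":0,"spin":0}
  ]
}}

```text
t: 14.0
tool_pos: [0.5066, 0.0882, 0.0678]
orientation: [[-0.001, -0.0, -1.0], [0.0, -1.0, 0.0], [-1.0, -0.0, 0.001]]
contact_force: [-1.0, -1.0, -0.3]
finger_gap: 0.588
```

{"api": "send_rows", "payload": {
  "series": [
    {"x":0.2,"y":0,"z":0,"spin":0},
    {"x":0.2,"y":0,"z":0,"spin":0},
    {"x":0.2,"y":0,"z":0,"spin":0},
    {"x":0,"y":0,"z":0,"spin":0}
  ]
}}

```text
t: 14.4
tool_pos: [0.5061, 0.0882, 0.0368]
orientation: [[-0.003, -0.0, -1.0], [0.0, -1.0, 0.0], [-1.0, -0.0, 0.003]]
contact_force: [-0.9, -0.5, -0.7]
finger_gap: 0.587
```

{"api": "send_rows", "payload": {
  "series": [
    {"x":0.2,"y":0,"z":0,"spin":0},
    {"x":0.15,"y":0,"z":0,"spin":0},
    {"x":0,"y":0,"z":0,"spin":0},
    {"x":0,"y":0,"z":0,"spin":0}
  ]
}}

```text
t: 14.8
tool_pos: [0.5068, 0.0882, 0.0206]
orientation: [[-0.0, -0.0, -1.0], [0.0, -1.0, 0.0], [-1.0, -0.0, 0.0]]
contact_force: [-0.5, 0.1, -0.9]
finger_gap: 0.588
```

Run:
```python
from h import *
s=monitor.observe(); print(s['tool_pos'],s['contact_force'])
w=cams.grab_frame('wrist'); sc=cams.grab_frame('scene')
save('mix8.png',np.hstack([cv2.resize(w[0:400,140:500],(400,444),interpolation=2),cv2.resize(sc[190:310,270:378],(400,444),interpolation=2)]))
```

```text
[0.50684582 0.08822713 0.02060337] [-0.48036875  0.07519014 -0.85127063]
```

View pics/mix8.png

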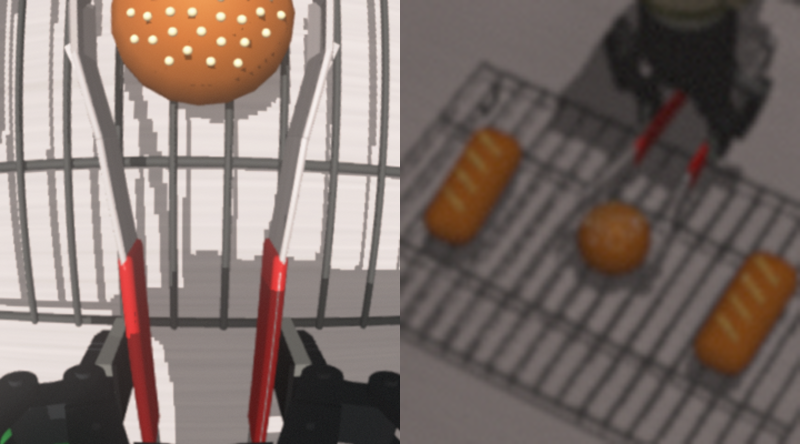

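Run:
```python
from h import *
m=cams.camera_model('wrist'); s=monitor.observe(); p=s['tool_pos'];O=s['orientation']
p1=np.array([.50767,-.36365,.2200]); 
def tool(uv,dz): # point in tool frame where depth x_tool = dz
    o,d=ray(m,uv,True); o=O.T@(o-p); d=O.T@d; return ((o+d*(dz-o[0])/d[0])*1000).round(1)[1:]
t=cv2.imread('pics/w1.png')
for nm,uv in dict(tipL=(281,71),tipR=(370,71),bendL=(280,97),bendR=(373,102),rfL=(295,166),rfR=(353,167),rrL=(300,242),rrR=(347,242),hinge=(322,308)).items(): print(nm,tool(uv,.22-.024),tool(uv,.22))
# current: tool x of bend top edge: underside=TCP+.011 => top at -(.011+.024)
for nm,uv in dict(bendL=(203,41),bendR=(441,41),rfL=(250,220),rfR=(392,222),bunnear=(320,93)).items(): print('now',nm,tool(uv,-.035),tool(uv,-.0185))
```

```text
tipL [ -38.  -127.2] [ -40.6 -130.9]
tipR [  44.6 -127.4] [  47.6 -131.1]
bendL [ -39.  -102.2] [ -41.7 -104.2]
bendR [ 47.5 -97.7] [ 50.7 -99.4]
rfL [-25.5 -36.5] [-27.2 -34. ]
rfR [ 29.3 -35.6] [ 31.3 -33. ]
rrL [-21.8  38.8] [-23.3  46.4]
rrR [24.8 38.8] [26.5 46.4]
hinge [ -0.  112.3] [ -0. 125.]
now bendL [ -38.8 -103.6] [ -44.1 -107.8]
now bendR [  39.1 -103.6] [  44.4 -107.8]
now rfL [-24.1 -42.6] [-27.4 -38.4]
now rfR [ 23.7 -41.9] [ 27.  -37.6]
now bunnear [ -0.5 -84.1] [ -0.6 -85.6]
```

The heads flank the bun evenly (±39 mm, bun offset 0.5 mm) and are centred on it lengthwise to about 2 mm. I'll squeeze.

{"api": "send_rows", "payload": {
  "series": [
    {"x":0,"y":0,"z":0,"spin":0},
    {"x":0,"y":0,"z":0,"spin":0},
    {"x":0,"y":0,"z":0,"spin":0},
    {"x":0,"y":0,"z":0,"spin":0},
    {"x":0,"y":0,"z":0,"spin":0}
  ],
  "jaw": 0.3,
  "force": 26
}}

```text
t: 15.4
tool_pos: [0.507, 0.0882, 0.0208]
orientation: [[0.0, -0.0, -1.0], [-0.0, -1.0, 0.0], [-1.0, 0.0, -0.0]]
contact_force: [0.1, 0.3, 0.4]
finger_gap: 0.475
```

{"api": "send_rows", "payload": {
  "series": [
    {"x":0,"y":0,"z":0,"spin":0},
    {"x":0,"y":0,"z":0,"spin":0},
    {"x":0,"y":0,"z":0,"spin":0},
    {"x":0,"y":0,"z":0,"spin":0},
    {"x":0,"y":0,"z":0,"spin":0}
  ]
}}

```text
t: 15.9
tool_pos: [0.507, 0.0882, 0.0208]
orientation: [[0.0, -0.0, -1.0], [0.0, -1.0, 0.0], [-1.0, -0.0, -0.0]]
contact_force: [-0.1, 0.7, -0.2]
finger_gap: 0.476
```

It stopped at 40 mm as expected, on the bun. I'll lift gently.

{"api": "send_rows", "payload": {
  "series": [
    {"x":-0.05,"y":0,"z":0,"spin":0},
    {"x":-0.1,"y":0,"z":0,"spin":0},
    {"x":-0.15,"y":0,"z":0,"spin":0},
    {"x":-0.2,"y":0,"z":0,"spin":0},
    {"x":-0.25,"y":0,"z":0,"spin":0}
  ]
}}

```text
t: 16.4
tool_pos: [0.5067, 0.0882, 0.0591]
orientation: [[-0.0, -0.0, -1.0], [0.0, -1.0, 0.0], [-1.0, -0.0, 0.0]]
contact_force: [-1.4, 0.0, -1.9]
finger_gap: 0.475
```

{"api": "send_rows", "payload": {
  "series": [
    {"x":-0.3,"y":0,"z":0,"spin":0},
    {"x":-0.3,"y":0,"z":0,"spin":0},
    {"x":-0.3,"y":0,"z":0,"spin":0},
    {"x":-0.3,"y":0,"z":0,"spin":0},
    {"x":-0.3,"y":0,"z":0,"spin":0}
  ]
}}

```text
t: 16.9
tool_pos: [0.5066, 0.0882, 0.1347]
orientation: [[0.0, -0.0, -1.0], [-0.0, -1.0, 0.0], [-1.0, 0.0, -0.0]]
contact_force: [0.3, 0.0, -1.7]
finger_gap: 0.474
```

{"api": "send_rows", "payload": {
  "series": [
    {"x":-0.3,"y":0,"z":0,"spin":0},
    {"x":-0.2,"y":0,"z":0,"spin":0},
    {"x":-0.15,"y":0,"z":0,"spin":0},
    {"x":-0.1,"y":0,"z":0,"spin":0},
    {"x":-0.05,"y":0,"z":0,"spin":0}
  ]
}}

```text
t: 17.4
tool_pos: [0.5068, 0.0882, 0.1735]
orientation: [[-0.0, -0.0, -1.0], [0.0, -1.0, 0.0], [-1.0, -0.0, 0.0]]
contact_force: [0.0, -0.4, -1.7]
finger_gap: 0.475
```

{"api": "send_rows", "payload": {
  "series": [
    {"x":0,"y":0,"z":0,"spin":0},
    {"x":0,"y":0,"z":0,"spin":0},
    {"x":0,"y":0,"z":0,"spin":0},
    {"x":0,"y":0,"z":0,"spin":0},
    {"x":0,"y":0,"z":0,"spin":0}
  ]
}}

```text
t: 17.9
tool_pos: [0.5068, 0.0882, 0.1731]
orientation: [[-0.0, -0.0, -1.0], [0.0, -1.0, 0.0], [-1.0, -0.0, 0.0]]
contact_force: [-0.2, 0.4, -1.4]
finger_gap: 0.475
```

Run:
```python
from h import *
s=monitor.observe(); print(s['tool_pos'],s['contact_force'].round(2),s['finger_gap'],abs(s['qd']).max())
w=cams.grab_frame('wrist'); sc=cams.grab_frame('scene'); m=cams.camera_model('scene'); M=cams.camera_model('top'); t=cams.grab_frame('top')
for n,im,mm in(('scene',sc,m),('top',t,M)):
    H,S,V=cv2.split(cv2.cvtColor(im,cv2.COLOR_RGB2HSV)); g=((H>=4)&(H<22)&(S>120)&(V>60)).astype('u1'); g=cv2.morphologyEx(g,cv2.MORPH_CLOSE,np.ones((5,5)))
    k,l,st,c=cv2.connectedComponentsWithStats(g)
    for i in range(1,k):
        if st[i,4]>150:
            o,d=ray(mm,c[i]); a=(.6217-o[0])/d[0]
            print(n,c[i].round(1),st[i].tolist(),'on z.043',onz(mm,c[i],.043)[:2].round(3),'at x=.622:',(o+a*d).round(3))
save('mix9.png',np.hstack([cv2.resize(w[0:400,140:500],(400,444),interpolation=2),cv2.resize(sc[170:290,270:378],(400,444),interpolation=2)]))
```

```text
[0.50678268 0.08821152 0.17306026] [-0.24  0.4  -1.44] 0.47498088761639823 0.1292708936143679
scene [579.7 120.1] [562, 98, 44, 50, 1067] on z.043 [-0.274  0.555] at x=.622: [0.622 0.575 0.741]
scene [326.5 219.5] [317, 210, 21, 21, 301] on z.043 [0.513 0.024] at x=.622: [0.622 0.087 0.195]
scene [289.4 240. ] [277, 225, 26, 31, 452] on z.043 [ 0.631 -0.033] at x=.622: [ 0.622 -0.039  0.028]
scene [470.3 285.7] [441, 256, 58, 62, 2028] on z.043 [0.527 0.478] at x=.622: [0.622 0.489 0.178]
scene [362.9 274.2] [350, 258, 27, 33, 510] on z.043 [0.634 0.207] at x=.622: [0.622 0.201 0.023]
scene [610.9 453.9] [597, 427, 32, 53, 465] on z.043 [0.798 0.919] at x=.622: [ 0.622  1.001 -0.305]
top [314.  206.9] [301, 199, 27, 15, 341] on z.043 [0.678 0.09 ] at x=.622: [0.622 0.089 0.235]
top [369.  223.9] [356, 202, 25, 46, 798] on z.043 [ 0.632 -0.033] at x=.622: [ 0.622 -0.029  0.085]
top [260.3 225.4] [253, 205, 19, 47, 670] on z.043 [0.64  0.213] at x=.622: [0.622 0.205 0.113]
top [136.4 273.7] [111, 231, 51, 86, 3651] on z.043 [0.542 0.489] at x=.622: [ 0.622  0.669 -0.436]
```

View pics/mix9.png

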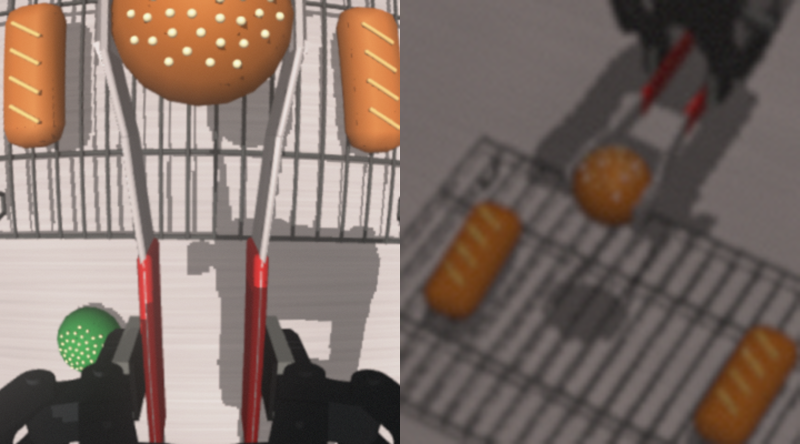

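The bun is held between the heads in both views, crown up, with its shadow alone on the rack at (590,305). Its body centre is at z≈0.195, so its base is at about 0.17. The long rolls and tin haven't moved, so I'm handing in.

```bash
python3 -c "
from bench import order; print(order.hand_in())"
```

```text
the job is handed in; nothing more can be done
None
```

I picked up the tongs, closed them around the golden seeded roll in the middle of the row, and lifted it about 15 cm. I handed in at about 18 s with the roll still held up; no verdict is reported.

**Last checks:**
- **Roll:** its base is at about z = 0.17 m (0.125 m needed). It is crown up and clasped between the tongs' heads.
- **Grip:** the gripper opening held steady at 0.475 (about 40 mm) on a 26 N squeeze, and the arm was still.
- **Long rolls:** in the scene camera both measured within about 1 mm of their first places. In the top camera they came out up to about 7 mm off, where the arm partly hid the left one.
- **Loaf tin:** it was unchanged in both cameras.
- **Shaker:** I did not re-measure it at the end. It was last seen standing when I gripped the tongs, and I carried them past it well above its height.

**What went wrong on the way:** the first lift missed the tongs. The fingertips were about 11–18 mm behind the reported tool point, while the notes put them 14 mm ahead of it. I found this in the wrist pictures, regripped 31 mm lower, and felt about 6 N as the fingertips touched the bench. The two estimates of that offset (18 mm from the pictures, 11 mm from the touch) were never reconciled.

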